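# Open the marking machine's guard for unloading

### The arm

A 6-joint arm with a two-finger parallel gripper is mounted at the origin on the work surface. World frame = base frame: x ahead of the robot, y to its left, z up, the work surface at z = 0. Lengths are in m, angles in rad, forces in N, time in s.
With the tool pointing down it reaches from about 0.4 to 0.825 m from the base axis. Payload 7 kg.
Tool frame: the origin (TCP) lies at the very end of the fingers, on their centre line; the grasp point (between the pads) lies 19 mm behind it; z points along the fingers, y is the direction in which the jaws open and shut (so a half turn about z gives the same grasp; the last joint's range is limited). The gripper opens to 88 mm and grips with 3 to 60 N. Pads are 19 mm wide; open, the fingers measure 130 mm over their backs; the gripper's body (78 mm by 193 mm) begins 47 mm behind the grasp point.
Start: joints at [-0.877, 0.359, 0.012, 0, -1.224, -0.288], TCP at [0.266, -0.62, 0.227] pointing down, gripper open.
Joint ranges: [-3.07, 3.07], [-1.43, 2.12], [-1.02, 1.25], [-3.03, 1.67], [-3.05, -0], [-3.03, 3.03]. Speed limits (rad/s): [2.39, 2.39, 3.01, 3.14, 3.14, 3.14].

### API

Orientations are given as [roll, pitch, yaw] about the fixed x, y, z axes, in that order (R = Rz(yaw) Ry(pitch) Rx(roll)).
In Python, from station import arm gives the robot as it stands.
- The arm moves only by the shell command python3 -m inch 'ROWS' [FORCE]. ROWS is text: rows parted by semicolons, each of 7 numbers parted by spaces: the closure, from 0 (fully open) to 1 (shut), then the shift along the tool's x, y, z each as a share of 300 mm, from -1 to 1, then the turn, a rotation vector about the tool's x, y, z each as a share of 60 degrees, from -1 to 1. In form: grip tx ty tz rx ry rz; .... A call has 1 to 12 rows; each row is the pose to reach, as a shift and turn from the pose commanded when the call began, along the tool's axes at that moment; what a row does not reach only later rows make up. A row lasts 1/10 s, in which the tool goes at most 50 mm and 8.59 degrees, less where a joint would pass 70% of its speed; a pose out of reach is approached as far as the arm can. A call with a number of a shift or a turn outside -1 to 1 is refused whole. A call with a gripper value outside its range is refused whole. The fingers move at their own pace and stop on an object; FORCE is the grip in N (left out, the last holds). Time passes only in rows, so rows that repeat a pose let the fingers close. It gives the time, the measured TCP pose, the force and the opening at its end, in the units of the state.
- arm.get_state(): the state, without advancing time (a new reading comes with each control period).
- arm.grab_frame(name): name is "scene" or "top" or "wrist"; returns a dict with "img" (384x512x3 uint8, red, green, blue), "range_z" (384x512 float32, m along the optical axis (not along the pixel's ray), 0 where there is no reading), "fx", "fy", "cx", "cy" (pixels), "extrinsics" (4x4, takes a point from world to camera coordinates); the wrist camera has in their place "tool_from_camera" (4x4, takes a point from camera to tool coordinates, whose origin is the TCP and whose axes are the flange's). Camera axes: x right, y up, looking along -z (the intrinsics and any distortion apply to the point x, -y, -z); pixel columns grow to the right and rows downward; lengths in m; the calibration is good to about 2 mm. The wrist camera is an equidistant fisheye: a pixel r from the principal point sees the ray r / f radians off the axis. A picture is of the moment at which its call begins: read the wrist's pose just before it.
- arm.job_done(): hands the job in, once; it reports no verdict.
The state is a dict: "t": time; "q": joint angles; "qd": joint speeds; "joint_efforts": joint torques, N m; "eef_pos": TCP position; "ee_rot": TCP orientation; "force": force on the tool from outside, world axes, zero at the start; "moment": the same for the moment, N m; "width": finger opening in m.
Only numpy, scipy, OpenCV 4.12 (cv2) and the standard library are available. Lean on these libraries where they do the work, as an engineer would, in place of code of your own. Each camera call takes 0.05 s, during which the arm holds its last target.

### The job

The bench marking machine has finished with the mould insert on its magnetic chuck: open its guard so that the insert can be taken out. First swing the black-knobbed lift lever all the way up to raise the stylus, then squeeze the red safety catch on the latch post fully back against its lug and leave it drawn, then squeeze the yellow sprung grip catch on the gate and swing the gate out, past its half-open detent, until it stands wide open, nearly square to the front. A gate let go falls back to half open, too narrow for unloading, so finish while the gripper is still holding it wide open; do not disturb the insert on the chuck, the next insert on its pad, the oil bottle or the pot of burrs.

Things in the scene. Friction and masses are not known exactly. Their poses are not given: they have to be found in the camera images.
- marker: Fixed bench marking machine: steel base plate 380 x 290 x 20 mm, grey column at the back, grey head (80 mm wide, 205 to 290 mm high, front face 90 mm behind the gate) over a magnetic chuck in a clear guard 150 mm high whose front side is the gate. Origin on the bench under the stylus; x from front to back, y to its left (side of lift lever and latch post), z up.
- lift_lever (a joint): Stylus lift lever, sticking out of the head's left side (marker +y): steel arm with black ball knob, swinging up and down about an axis along marker x. Value in rad: 0 = stylus down (arm 0.45 below level), 0.90 = fully up (0.45 above level, stop). Friction (about 1.2 N at the knob) keeps it where it is left.
- lever_knob (a point): Centre of the lift lever's black ball knob, 24 mm diameter, 100 mm from the pivot axis.
- lever_pivot (a point): Point of the lift lever's pivot axis in the plane in which the knob swings; the axis runs along marker x; 248 mm above the bench.
- post_catch (a joint): Stiff slide catch on the latch post (left front corner): a red tab (22 x 10 mm) that slides along marker +y towards a fixed dark steel lug (22 x 10 mm) when both are squeezed together. Value in m: 0 = latched, its tongue laps 10 mm over the front of the gate's edge; 0.014 = fully drawn; clear from 0.0105. Friction of about 5 N holds it where it is left.
- post_grip (a point): Fixed point midway between the outer faces of the post catch's lug and drawn red tab: lug face 16 mm along marker +y, tab face 30 mm along marker -y while latched, 16 mm when drawn. 180 mm above the bench, 23 mm above the bed under it; lug reaches 12 mm, tab 11 mm above this point.
- grip_catch (a joint): Sprung catch on top of the gate: a yellow trigger (22 x 10 mm) that slides towards a fixed black lug (22 x 10 mm, on the hinge side) when both are squeezed together along the gate. Value in m: 0 = released, bolt behind the post's strike; 0.012 = fully squeezed; bolt clear from 0.0085. The spring pushes back with 5 to 10 N.
- gate_grip (a point): Point on the gate, moving with it, midway between the outer faces of black lug and squeezed trigger: lug face 17 mm towards the hinge, trigger face 29 mm away from the hinge when released, 17 mm when squeezed. 104 mm from the hinge axis, 26 mm above the gate's top rail; lug and trigger reach 14 mm above it. Axes: the gate's.
- gate_axis (a point): Point on the gate's upright hinge axis at the height of its top edge (150 mm above the bench), at the machine's right front corner; it turns with the gate: its y axis runs from the hinge along the gate to the free edge, z up.
- gate (a joint): The gate: clear panel in an aluminium frame, 170 mm wide, 14 mm thick, top 150 mm above the bench. Value in rad: 0 = shut, parallel to marker y, grows as its free edge swings out to the front (marker -x), anticlockwise from above; stop at 1.50. A spring always pulls it shut: about 1 N at the grip when shut, 2.5 N wide open.
- insert: Bystander: loose steel mould insert 50 x 85 x 30 mm on the magnetic chuck inside the guard, its underside (origin) 68 mm above the bench, just below the stylus.
- next_insert: Bystander: loose steel mould insert 50 x 85 x 30 mm lying on a black rubber pad (140 x 200 x 4 mm) on the bench in front of the machine; origin at the centre of its underside.
- oil_bottle: Bystander: white bottle with red cap, 40 mm diameter, 105 mm tall, standing on the bench in front of the machine's left; origin at the centre of its underside.
- burr_pot: Bystander: aluminium pot, 52 mm diameter, 60 mm tall, with three burrs standing in it up to 105 mm high, on the bench in front of the machine's left; origin at the centre of its underside.
- gate_detent (a point): Top of a sprung steel ball in the front of the base plate, 60 mm from the hinge axis: the detent. A rib under the gate rides over it between gate angles 0.57 and 0.83 (about 6 N in all at the grip to push past, then it clicks through). It keeps the gate from shutting: a gate let go farther out falls back and parks half open on it, at about 0.82.

How it is judged:
By the outcome, as a careful person would: the job done as asked, in the order asked, and still so for the second after the job is handed in, while the arm keeps its last pose, push and grip.
It also fails if it takes over 61 s, if anything falls off the work surface, if the arm or the gripper's body presses on something with over 40 N, if the wrist force passes 120 N, or if a joint passes its speed limit or range.

## Working session

There is one attempt and no reset: what is moved stays moved. The work goes in short steps, Python scripts to look and compute and a shell command to move; the robot and the scene stay as the last step left them, time stands still between calls to the robot, and variables do not carry over. Pictures are saved under pics/ and viewed, and the job is handed in when it is done.

```bash
ls; mkdir -p pics; python3 - <<'E'
from station import arm
import cv2,numpy as np
s=arm.get_state();print(s)
for n in("scene","top","wrist"):
    f=arm.grab_frame(n);cv2.imwrite(f"pics/{n}0.png",f["img"][:,:,::-1]);np.savez(f"pics/{n}0.npz",**f)
    print(n,f["fx"],f["fy"],f["cx"],f["cy"],f.get("extrinsics",f.get("tool_from_camera")),f.keys())
E
```

```text
pics
{'t': 0.0, 'q': array([-8.76863068e-01,  3.59404839e-01,  1.10703645e-02, -3.13895924e-04,
       -1.22411455e+00, -2.88067613e-01]), 'qd': array([ 0.00076811, -0.00236539,  0.00066903, -0.00110884,  0.00203078,
        0.00031107]), 'joint_efforts': array([ 1.64564262e-04, -5.82720351e+01,  2.93057871e+01,  6.99727580e+00,
        6.86119020e-03, -1.83726147e-04]), 'eef_pos': array([ 0.26625258, -0.61974304,  0.22562263]), 'ee_rot': array([ 3.13992422e+00, -1.86649652e-04, -2.73583375e+00]), 'force': array([-0.45442342,  0.15994678, -0.00906114]), 'moment': array([-0.07076771,  0.01498362, -0.0331444 ]), 'width': 0.0879193596656179}
scene 375.77311137018415 375.77311137018415 248.53198701859807 193.91786287306465 [[ 2.15833523e-01  9.76430108e-01 -3.67024122e-04 -2.17521754e-01]
 [-8.35393185e-01  1.84852800e-01  5.17636618e-01  3.91433828e-01]
 [ 5.05503824e-01 -1.11416725e-01  8.55600489e-01 -1.34379647e+00]
 [ 0.00000000e+00  0.00000000e+00  0.00000000e+00  1.00000000e+00]] dict_keys(['img', 'range_z', 'fx', 'fy', 'cx', 'cy', 'extrinsics'])
top 378.93451454241676 378.93451454241676 261.59053017099257 193.1383500597753 [[ 0.01055147 -0.99939596 -0.0331117   0.0934033 ]
 [ 0.99459841  0.0070698   0.10355685 -0.60512283]
 [-0.10326021 -0.03402552  0.99407223 -1.05980958]
 [ 0.          0.          0.          1.        ]] dict_keys(['img', 'range_z', 'fx', 'fy', 'cx', 'cy', 'extrinsics'])
wrist 297.3186396354542 297.3186396354542 251.05794008448925 192.6420340096832 [[-6.85586149e-04  9.59194524e-01  2.82746167e-01  7.65617421e-02]
 [ 9.99999435e-01  4.27782246e-04  9.73521148e-04  2.98605836e-04]
 [ 8.12842363e-04  2.82746675e-01 -9.59194275e-01 -1.59217077e-01]
 [ 0.00000000e+00  0.00000000e+00  0.00000000e+00  1.00000000e+00]] dict_keys(['img', 'range_z', 'fx', 'fy', 'cx', 'cy', 'tool_from_camera'])
```

View pics/scene0.png

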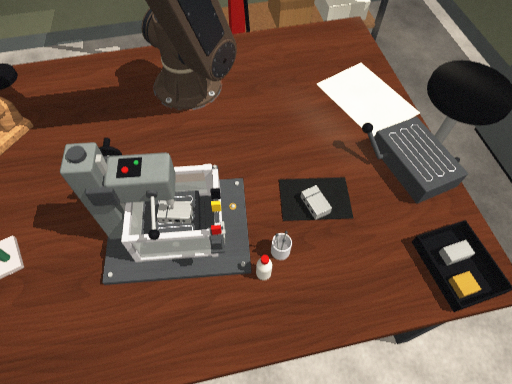

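View pics/top0.png

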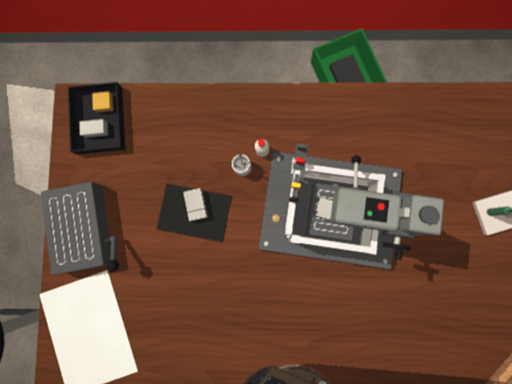

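View pics/wrist0.png

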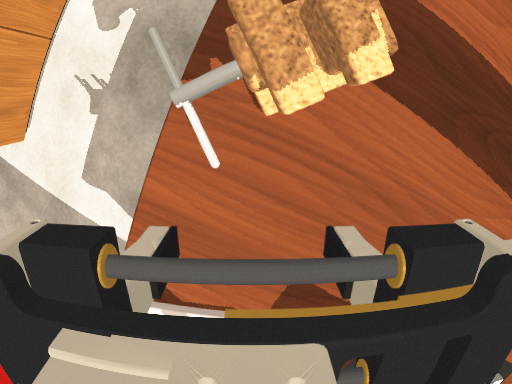

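```bash
cat > h.py <<'E'
import numpy as np,cv2
def load(n): return dict(np.load(f"pics/{n}.npz"))
def px(f,u,v,r=None):
    """pixel -> world via depth"""
    d=f["range_z"][int(round(v)),int(round(u))] if r is None else r
    c=np.array([(u-f["cx"])/f["fx"]*d,-(v-f["cy"])/f["fy"]*d,-d,1])
    return (np.linalg.inv(f["extrinsics"])@c)[:3]
def proj(f,p):
    c=f["extrinsics"]@np.append(p,1);return np.array([f["cx"]+f["fx"]*c[0]/-c[2],f["cy"]-f["fy"]*c[1]/-c[2]])
def atz(f,u,v,z):
    T=np.linalg.inv(f["extrinsics"]);d=T[:3,:3]@np.array([(u-f["cx"])/f["fx"],-(v-f["cy"])/f["fy"],-1]);o=T[:3,3]
    return o+d*(z-o[2])/d[2]
def cloud(f):
    v,u=np.mgrid[:384,:512];d=f["range_z"]
    c=np.stack([(u-f["cx"])/f["fx"]*d,-(v-f["cy"])/f["fy"]*d,-d,np.ones_like(d)],-1)
    return (c@np.linalg.inv(f["extrinsics"]).T)[...,:3]
E
python3 - <<'E'
from h import *
for n,b in(("scene0",(60,130,300,290)),("top0",(225,130,450,280))):
    f=load(n);i=f["img"][:,:,::-1][b[1]:b[3],b[0]:b[2]]
    s=min(800//i.shape[1],600//i.shape[0]);cv2.imwrite(f"pics/{n}_c.png",cv2.resize(i,None,fx=s,fy=s,interpolation=cv2.INTER_CUBIC));print(n,s)
    P=cloud(f);I=f["img"].astype(int)
    ins=(P[...,1]<.25)&(P[...,1]>-.5)&(P[...,0]>.2)&(P[...,2]>.01)
    R,G,B=I[...,0],I[...,1],I[...,2]
    for nm,m in(("yel",(R>150)&(G>120)&(B<80)),("red",(R>140)&(G<60)&(B<60))):
        k=m&ins;vv,uu=np.nonzero(k);
        for a,b_,p in zip(uu,vv,P[k]):print(nm,a,b_,p.round(3))
E
```

```text
scene0 3
yel 9 121 [ 1.053 -0.01   0.947]
yel 12 125 [ 1.053 -0.01   0.947]
yel 211 201 [ 0.606 -0.001  0.19 ]
yel 212 201 [0.607 0.002 0.191]
yel 213 201 [0.606 0.004 0.188]
yel 214 201 [0.608 0.006 0.192]
yel 215 201 [0.607 0.009 0.189]
yel 216 201 [0.608 0.011 0.189]
yel 217 201 [ 1.053 -0.01   0.947]
yel 218 201 [0.61  0.015 0.192]
yel 211 202 [ 0.609 -0.001  0.19 ]
yel 212 202 [0.609 0.001 0.19 ]
yel 213 202 [0.61  0.004 0.19 ]
yel 214 202 [0.61  0.006 0.19 ]
yel 215 202 [0.609 0.008 0.188]
yel 216 202 [0.611 0.01  0.189]
yel 217 202 [0.612 0.013 0.19 ]
yel 218 202 [0.611 0.015 0.188]
yel 219 202 [0.612 0.017 0.189]
yel 211 203 [ 0.611 -0.001  0.189]
yel 212 203 [0.612 0.001 0.191]
yel 213 203 [0.612 0.003 0.189]
yel 214 203 [0.612 0.005 0.189]
yel 215 203 [0.614 0.008 0.191]
yel 216 203 [0.613 0.01  0.189]
yel 217 203 [0.614 0.012 0.189]
yel 218 203 [0.614 0.014 0.189]
yel 219 203 [0.615 0.017 0.19 ]
yel 233 203 [0.527 0.061 0.023]
yel 211 204 [ 0.614 -0.002  0.19 ]
yel 212 204 [0.612 0.    0.186]
yel 213 204 [0.615 0.003 0.19 ]
yel 214 204 [0.614 0.005 0.188]
yel 215 204 [0.61
[... 12408 characters left out ...]

red 383 206 [ 0.551 -0.172  0.296]
red 384 206 [ 0.551 -0.176  0.292]
red 378 207 [ 0.549 -0.162  0.295]
red 379 207 [ 0.549 -0.163  0.298]
red 380 207 [ 0.549 -0.166  0.295]
red 381 207 [ 0.549 -0.168  0.298]
red 382 207 [ 0.549 -0.171  0.295]
red 383 207 [ 0.549 -0.172  0.298]
red 384 207 [ 0.549 -0.174  0.297]
red 378 208 [ 0.547 -0.162  0.296]
red 379 208 [ 0.547 -0.164  0.296]
red 380 208 [ 0.547 -0.166  0.297]
red 381 208 [ 0.546 -0.167  0.298]
red 382 208 [ 0.547 -0.17   0.296]
red 383 208 [ 0.547 -0.172  0.296]
red 379 209 [ 0.544 -0.164  0.295]
red 380 209 [ 0.544 -0.166  0.296]
red 381 209 [ 0.544 -0.168  0.295]
red 382 209 [ 0.544 -0.17   0.297]
red 383 209 [ 0.545 -0.173  0.293]
```

View pics/scene0_c.png

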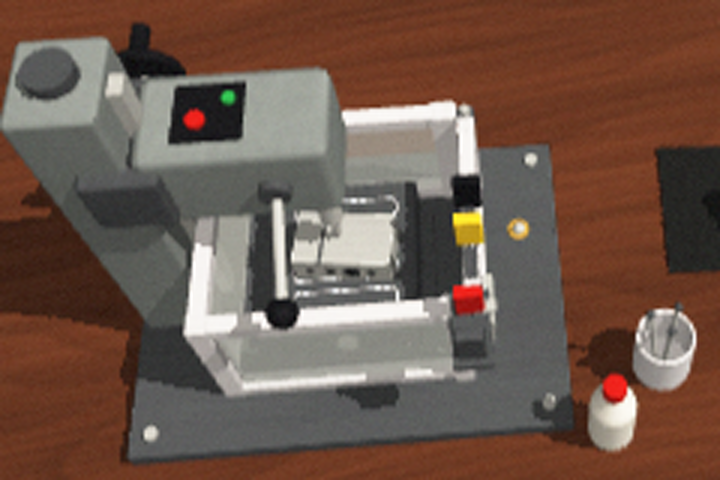

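View pics/top0_c.png

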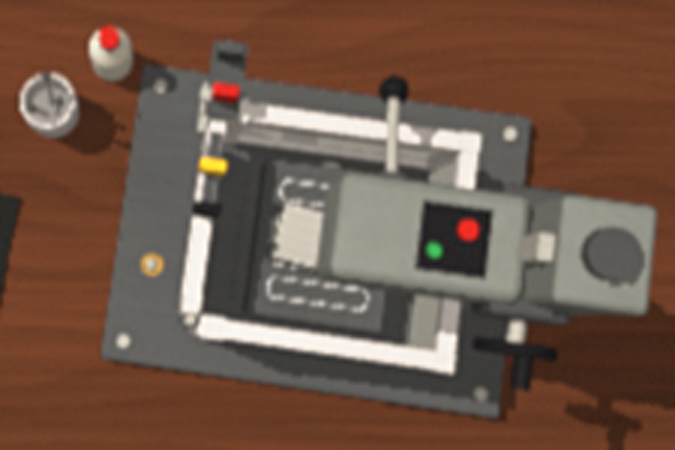

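```bash
python3 - <<'E'
from h import *
for n in("scene0","top0"):
    f=load(n);P=cloud(f);I=f["img"].astype(int)
    reg=(P[...,1]<.12)&(P[...,1]>-.4)&(P[...,0]>.35)&(P[...,0]<.8)
    for nm,zl,zh in(("rail",.143,.157),("plate",.014,.026),("head",.284,.300)):
        m=reg&(P[...,2]>zl)&(P[...,2]<zh)
        if nm=="plate": m&=(I.sum(-1)<330)
        m=cv2.morphologyEx(m.astype(np.uint8),cv2.MORPH_OPEN,np.ones((2,2)))>0
        Q=P[m][:,:2].astype(np.float32)
        r=cv2.minAreaRect(Q*1000);print(n,nm,len(Q),r,cv2.boxPoints(r).round(0).tolist())
    # knob: dark pixels above z .18, x>0.64
    m=reg&(P[...,2]>.16)&(P[...,0]>.6)&(P[...,1]<-.06)
    Q=P[m];print("knob",len(Q),np.median(Q,0),Q.min(0),Q.max(0))
    k=Q[Q[:,0]>Q[:,0].max()-.02]; print(k.mean(0))
E
```

```text
scene0 rail 1328 ((700.291748046875, -136.3089599609375), (307.2101135253906, 684.14794921875), 85.55388641357422) [[347.0, -263.0], [1029.0, -316.0], [1053.0, -10.0], [371.0, 43.0]]
scene0 plate 5474 ((720.6143798828125, -120.67546081542969), (380.547607421875, 624.3289794921875), 81.35408020019531) [[383.0, -262.0], [1001.0, -356.0], [1058.0, 21.0], [441.0, 114.0]]
scene0 head 2026 ((754.7019653320312, -59.22859191894531), (569.8151245117188, 204.05465698242188), 29.125411987304688) [[456.0, -109.0], [555.0, -287.0], [1053.0, -10.0], [954.0, 169.0]]
knob 227 [ 0.65201143 -0.13098182  0.21810625] [ 0.6007255 -0.1470615  0.2030978] [ 0.68131647 -0.12161921  0.24304381]
[ 0.67275546 -0.13457243  0.21284696]
top0 rail 1422 ((563.3485107421875, -97.65278625488281), (297.4486999511719, 227.8714599609375), 82.65977478027344) [[431.0, -231.0], [657.0, -260.0], [695.0, 35.0], [469.0, 64.0]]
top0 plate 5551 ((557.475341796875, -105.43719482421875), (385.8063049316406, 291.22021484375), 82.1755142211914) [[387.0, -277.0], [675.0, -316.0], [728.0, 66.0], [439.0, 105.0]]
top0 head 2266 ((541.3372192382812, -78.3656005859375), (93.33982849121094, 282.0835876464844), 1.3192346096038818) [[491.0, 62.0], [498.0, -220.0], [591.0, -218.0], [585.0, 64.0]]
knob 164 [ 0.65156408 -0.12957901  0.22008561] [ 0.60043831 -0.14367985  0.2071604 ] [ 0.67763483 -0.12204403  0.24463021]
[ 0.66746618 -0.13258238  0.21547495]
```

```bash
cat >> h.py <<'E'
from scipy.spatial.transform import Rotation as Rn
def rows(target,yaw,roll=np.pi,pitch=0.,s=None):
    """print shares from measured pose to target TCP pos/yaw"""
    from station import arm
    s=s or arm.get_state();R0=Rn.from_euler('xyz',s["ee_rot"]);R1=Rn.from_euler('xyz',[roll,pitch,yaw])
    t=R0.inv().apply(np.array(target)-s["eef_pos"])/.3;w=(R0.inv()*R1).as_rotvec()/np.radians(60)
    return np.r_[t,w].round(4)
E
python3 - <<'E'
from h import *
f=load("scene0");P=cloud(f)
for n in("scene0","top0"):
    f=load(n);P=cloud(f);v,u=np.nonzero((P[...,2]>.3)&(P[...,2]<.8)&(P[...,0]>.35));q=P[v,u]
    print(n,len(q),q[:,2].max(),q.min(0),np.percentile(q,[5,95],axis=0).round(3))
print(rows([.266,-.62,.5],-2.736)); print(rows([.668,-.134,.5],-.136))
s=__import__('station').arm.get_state();print(s['eef_pos'],s['ee_rot'])
E
```

```text
scene0 1512 0.3538518253430346 [ 0.49331965 -0.28411613  0.30001508] [[ 0.504 -0.276  0.305]
 [ 0.571 -0.211  0.352]]
top0 1436 0.3563929656199276 [ 0.49185928 -0.28187551  0.30007832] [[ 0.498 -0.273  0.313]
 [ 0.564 -0.211  0.354]]
[ 1.200e-03  1.100e-03 -9.138e-01  1.200e-03 -1.000e-04  1.000e-04]
[-1.8694e+00  9.6080e-01 -9.1280e-01  6.0000e-04  1.5000e-03 -2.4827e+00]
[ 0.26629119 -0.61987004  0.22586452] [ 3.14036252e+00 -1.16451839e-04 -2.73590915e+00]
```

```bash
python3 -m inch '0 0 0 -0.75 0 0 -0.3;0 0 0 -0.75 0 0 -0.6;0 0 0 -0.75 0 0 -0.9;0 0 0 -0.75 0 0 -0.9;0 0 0 -0.75 0 0 -0.9;0 -0.2 0.1 -0.75 0 0 -0.9;0 -0.4 0.2 -0.75 0 0 -0.9;0 -0.6 0.3 -0.75 0 0 -0.9;0 -0.8 0.4 -0.75 0 0 -0.9;0 -0.9 0.45 -0.75 0 0 -0.9'; python3 - <<'E'
from h import *
print(rows([.668,-.134,.4],-.136))
E
```

```text
t: 1.15
eef_pos: [0.4285, -0.4274, 0.4514]
ee_rot: [3.141, 0.0, -1.794]
force: [1.0, 0.1, -0.5]
width: 0.0877
[-1.1302e+00 -5.6240e-01  1.7160e-01 -1.0000e-04  2.0000e-04 -1.5828e+00]
```

```bash
python3 -m inch '0 -0.9 -0.45 0 0 0 -0.9;0 -0.9 -0.45 0 0 0 -0.9;0 -0.9 -0.45 0 0 0 -0.9;0 -0.9 -0.45 0 0 0 -0.9;0 -0.9 -0.45 0 0 0 -0.9;0 -0.9 -0.45 0 0 0 -0.9;0 -0.9 -0.45 0 0 0 -0.9;0 -0.9 -0.45 0 0 0 -0.9;0 -0.9 -0.45 0 0 0 -0.9'; python3 - <<'E'
from h import *
print(rows([.668,-.134,.36],-.136))
E
```

```text
t: 2.05
eef_pos: [0.6188, -0.1958, 0.4515]
ee_rot: [3.141, 0.0, -0.852]
force: [-0.7, -0.4, 0.0]
width: 0.0873
[-4.720e-02 -2.592e-01  3.048e-01  3.000e-04  3.000e-04 -6.841e-01]
```

```bash
python3 -m inch '0 -0.047 -0.26 0.1 0 0 -0.684;0 -0.047 -0.26 0.2 0 0 -0.684;0 -0.047 -0.26 0.305 0 0 -0.684;0 -0.047 -0.26 0.305 0 0 -0.684;0 -0.047 -0.26 0.305 0 0 -0.684;0 -0.047 -0.26 0.305 0 0 -0.684;0 -0.047 -0.26 0.305 0 0 -0.684'; python3 - <<'E'
from h import *
from station import arm
s=arm.get_state();print(s["eef_pos"],s["ee_rot"],s["q"])
for n in("scene","wrist","top"):
    f=arm.grab_frame(n);cv2.imwrite(f"pics/{n}1.png",f["img"][:,:,::-1]);np.savez(f"pics/{n}1.npz",**f)
np.savez("pics/s1.npz",**s)
E
```

```text
t: 2.75
eef_pos: [0.668, -0.1347, 0.3607]
ee_rot: [-3.141, -0.001, -0.14]
force: [0.6, 0.6, 0.1]
width: 0.0877
[ 0.66798415 -0.13465348  0.36073762] [-3.14142861e+00 -9.70150310e-04 -1.40237036e-01] [ 8.64439564e-02  3.22901705e-01  2.56975569e-01  5.83164976e-05
 -1.50388799e+00  1.34411154e+00]
```

View pics/scene1.png

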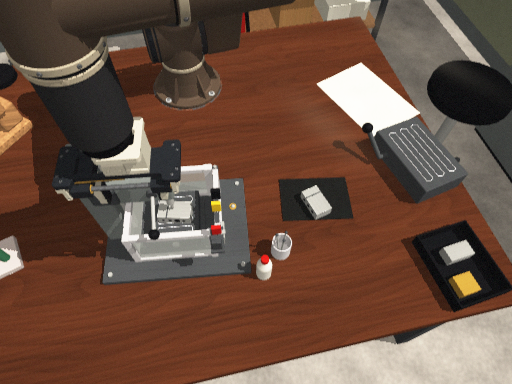

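View pics/wrist1.png

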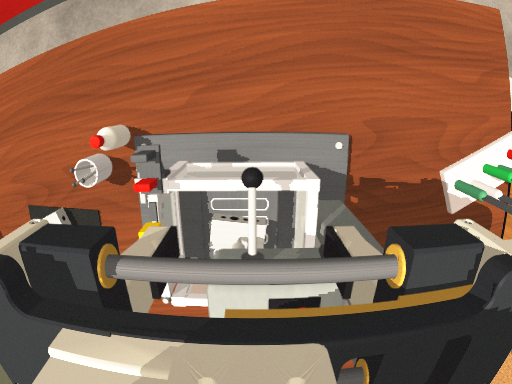

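View pics/top1.png

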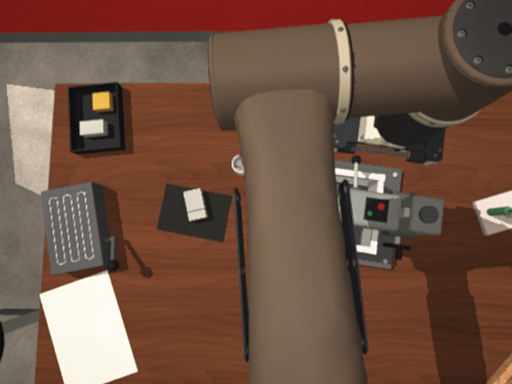

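```bash
cat >> h.py <<'E'
def wcloud(f,s):
    v,u=np.mgrid[:384,:512].astype(float);x=u-f["cx"];y=v-f["cy"];r=np.hypot(x,y)+1e-9;th=r/f["fx"]
    d=f["range_z"];k=d*np.tan(th)/r;k[th>1.4]=0
    c=np.stack([x*k,-y*k,-d,np.ones_like(d)],-1)
    t=(c@f["tool_from_camera"].T)[...,:3]
    R=Rn.from_euler('xyz',s["ee_rot"]).as_matrix()
    return t@R.T+s["eef_pos"]
def masks(f):
    I=f["img"].astype(int);R,G,B=I[...,0],I[...,1],I[...,2]
    return dict(yel=(R>150)&(G>120)&(B<80),red=(R>140)&(G<60)&(B<60),dark=(I.sum(-1)<90))
E
python3 - <<'E'
from h import *
f=load("wrist1");s=load("s1");P=wcloud(f,s);M=masks(f)
m=M["dark"];m2=np.zeros_like(m);m2[160:195,235:270]=1;m&=m2
Q=P[m&(P[...,2]>.17)];print("knob",len(Q),Q.mean(0),Q.min(0),Q.max(0))
# sphere fit r=12mm
from scipy.optimize import least_squares
Q=Q[(abs(Q-np.median(Q,0))<.015).all(1)]
r=least_squares(lambda c:np.linalg.norm(Q-c,axis=1)-.012,Q.mean(0)-[0,0,.01],loss='soft_l1',f_scale=.001);print(r.x,r.cost)
for n in("scene0","top0"):
    g=load(n);P2=cloud(g);Q2=P2[masks(g)["dark"]&(np.linalg.norm(P2-r.x,axis=-1)<.02)]
    r2=least_squares(lambda c:np.linalg.norm(Q2-c,axis=1)-.012,r.x,loss='soft_l1',f_scale=.001);print(n,len(Q2),r2.x)
for c in("red","yel"):
    Q=P[M[c]&(abs(P[...,2]-.19)<.005)&(P[...,0]>.55)&(P[...,1]>-.03)&(P[...,1]<.04)];print(c,len(Q),Q.mean(0),Q.min(0),Q.max(0))
E
```

```text
knob 47 [ 0.66993261 -0.14298582  0.21509967] [ 0.66140751 -0.1459339   0.21153171] [ 0.68053883 -0.13691762  0.21790602]
[ 0.66940559 -0.13540952  0.20784523] 4.2870776416474674e-06
scene0 58 [ 0.66917685 -0.13533539  0.2052423 ]
top0 10 [ 0.66907865 -0.13652924  0.2058365 ]
red 152 [ 0.67319201 -0.00332399  0.19080965] [ 0.66714847 -0.01390622  0.1852763 ] [0.67829278 0.00879467 0.19367485]
yel 29 [0.61446748 0.01508036 0.18946381] [0.60919946 0.01057382 0.1850839 ] [0.61690777 0.01876651 0.19212367]
```

```bash
python3 - <<'E'
from h import *
print(rows([.669,-.1355,.187],-.136))
E
```

```text
[ 3.000e-03  4.300e-03  5.784e-01 -2.000e-04 -7.000e-04 -1.700e-03]
```

```bash
python3 -m inch '0 0.003 0.004 0.15 0 0 0;0 0.003 0.004 0.3 0 0 0;0 0.003 0.004 0.45 0 0 0;0 0.003 0.004 0.55 0 0 0;0 0.003 0.004 0.578 0 0 0;0.6 0.003 0.004 0.578 0 0 0;0.8 0.003 0.004 0.578 0 0 0;1 0.003 0.004 0.578 0 0 0;1 0.003 0.004 0.578 0 0 0;1 0.003 0.004 0.578 0 0 0;1 0.003 0.004 0.578 0 0 0' 12
```

```text
t: 4.0
eef_pos: [0.6693, -0.1349, 0.1873]
ee_rot: [-3.141, -0.001, -0.135]
force: [0.4, -0.2, 0.1]
width: 0.0451
```

```bash
python3 -m inch '1 0 0 0 0 0 0;1 0 0 0 0 0 0;1 0 0 0 0 0 0;1 0 0 0 0 0 0;1 0 0 0 0 0 0;1 0 0 0 0 0 0' 12;python3 - <<'E'
from h import *
from station import arm
s=arm.get_state();print(s["eef_pos"],s["ee_rot"],s["force"])
f=arm.grab_frame("scene");cv2.imwrite("pics/scene2.png",cv2.resize(f["img"][100:280,50:290,::-1],None,fx=3,fy=3))
E
```

```text
t: 4.6
eef_pos: [0.669, -0.1353, 0.1866]
ee_rot: [3.141, 0.0, -0.135]
force: [-1.3, -3.8, -0.5]
width: 0.0229
[ 0.66897354 -0.13531218  0.1866256 ] [ 3.14116042e+00  1.96801302e-04 -1.34784610e-01] [-1.2536943  -3.79598618 -0.48236521]
```

View pics/scene2.png

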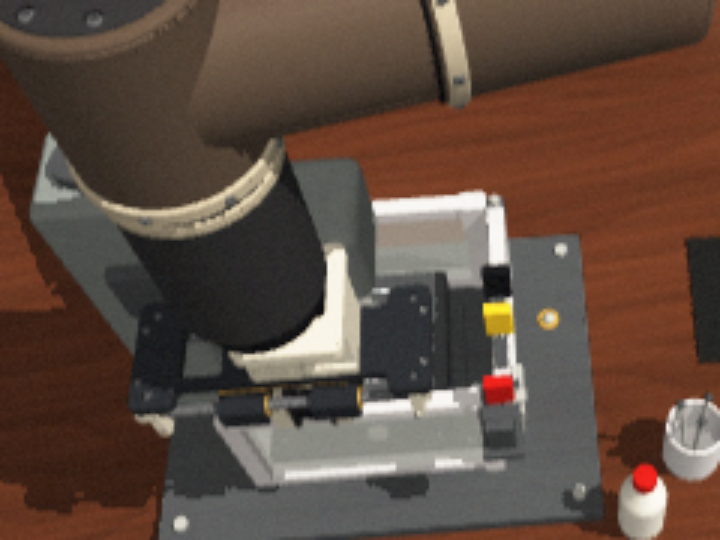

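```bash
python3 -m inch '1 0.01 0 -0.023 0 0 0;1 0.018 0 -0.0465 0 0 0;1 0.025 0 -0.071 0 0 0;1 0.029 0 -0.095 0 0 0;1 0.032 0 -0.12 0 0 0;1 0.033 0 -0.145 0 0 0;1 0.032 0 -0.17 0 0 0;1 0.029 0 -0.195 0 0 0;1 0.025 0 -0.219 0 0 0;1 0.018 0 -0.243 0 0 0;1 0.01 0 -0.267 0 0 0;1 0 0 -0.29 0 0 0';  python3 -m inch '1 -0.004 0 -0.009 0 0 0;1 -0.004 0 -0.012 0 0 0;1 -0.004 0 -0.012 0 0 0'
```

```text
t: 5.85
eef_pos: [0.6683, -0.1352, 0.2738]
ee_rot: [3.141, 0.002, -0.135]
force: [3.7, -7.0, -15.7]
width: 0.0229
t: 6.15
eef_pos: [0.6676, -0.135, 0.2752]
ee_rot: [3.142, 0.003, -0.135]
force: [2.7, -7.5, -12.6]
width: 0.0229
```

```bash
python3 -m inch '0.5 0 0 0.003 0 0 0;0.4 0 0 0.003 0 0 0;0.3 0 0 0.003 0 0 0;0.3 0 0 0.003 0 0 0;0.3 0 0 -0.1 0 0 0;0.3 0 0 -0.25 0 0 0;0.3 0 0 -0.38 0 0 0;0.3 0 0 -0.4 0 0 0';python3 - <<'E'
from h import *
from station import arm
s=arm.get_state();print(s["eef_pos"],s["ee_rot"],s["force"])
f=arm.grab_frame("scene");cv2.imwrite("pics/scene3.png",cv2.resize(f["img"][100:280,50:290,::-1],None,fx=3,fy=3))
f=arm.grab_frame("wrist");cv2.imwrite("pics/wrist3.png",f["img"][:,:,::-1]);np.savez("pics/wrist3.npz",**f)
P=wcloud(f,s);Q=P[masks(f)["dark"]&(np.linalg.norm(P-[.669,-.1355,.2925],axis=-1)<.03)]
from scipy.optimize import least_squares
print(len(Q),least_squares(lambda c:np.linalg.norm(Q-c,axis=1)-.012,[.669,-.1355,.2925],loss='soft_l1',f_scale=.001).x)
print(rows([.697,-.006,.36],-1.707))
E
```

```text
t: 6.95
eef_pos: [0.6692, -0.1352, 0.4042]
ee_rot: [-3.141, -0.01, -0.134]
force: [0.3, 0.1, 0.5]
width: 0.0612
[ 0.66918    -0.13515994  0.40424434] [-3.14133718 -0.00963251 -0.13432793] [0.32890379 0.12243557 0.54194759]
39 [ 0.66905133 -0.13506618  0.29495766]
[ 0.0367 -0.4372  0.1327 -0.0038 -0.0023  1.5018]
```

View pics/scene3.png

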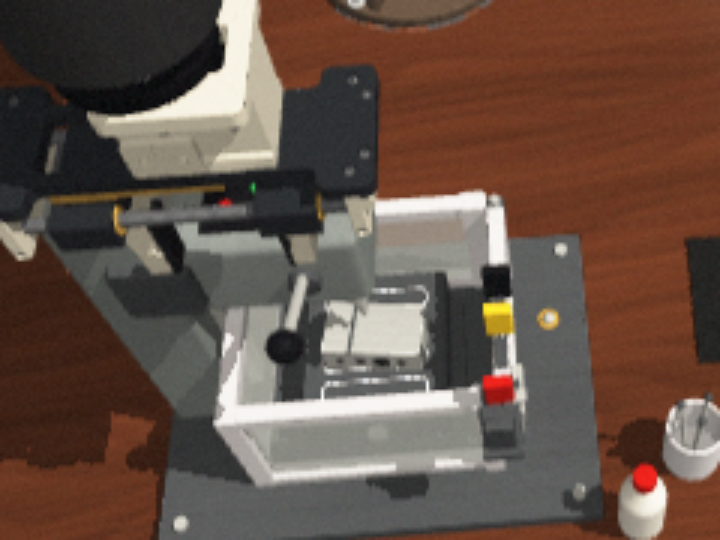

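View pics/wrist3.png

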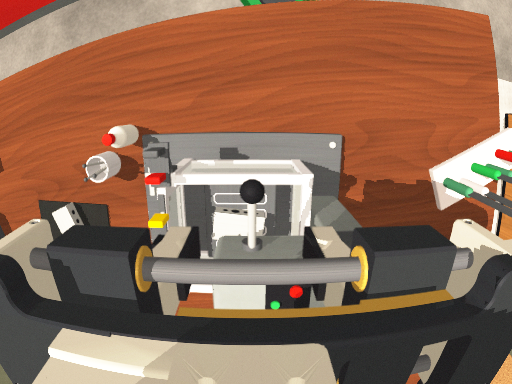

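```bash
python3 -m inch '0.3 0.01 -0.1 0 0 0 0.15;0.3 0.02 -0.2 0 0 0 0.3;0.3 0.037 -0.3 0 0 0 0.45;0.3 0.037 -0.437 0.05 0 0 0.6;0.3 0.037 -0.437 0.1 -0.004 -0.002 0.75;0.3 0.037 -0.437 0.132 -0.004 -0.002 0.85;0.3 0.037 -0.437 0.132 -0.004 -0.002 0.85';python3 - <<'E'
from h import *
print(rows([.697,-.006,.28],-1.707))
E
```

```text
t: 7.75
eef_pos: [0.6954, -0.0056, 0.3542]
ee_rot: [3.132, 0.003, -1.026]
force: [-0.1, 1.2, -0.0]
width: 0.0611
[ 0.0046 -0.0061  0.2471  0.0094 -0.0007  0.6504]
```

```bash
python3 -m inch '0.3 0.0046 -0.006 0 0.003 0 0.13;0.3 0.0046 -0.006 0 0.006 0 0.26;0.3 0.0046 -0.006 0 0.009 0 0.4;0.3 0.0046 -0.006 0.05 0.0094 -0.0007 0.53;0.3 0.0046 -0.006 0.15 0.0094 -0.0007 0.65;0.3 0.0046 -0.006 0.247 0.0094 -0.0007 0.65;0.3 0.0046 -0.006 0.247 0.0094 -0.0007 0.65';python3 - <<'E'
from h import *
from station import arm
s=arm.get_state();print(s["eef_pos"],s["ee_rot"],s["force"],s["q"])
f=arm.grab_frame("wrist");cv2.imwrite("pics/wrist4.png",f["img"][:,:,::-1]);np.savez("pics/wrist4.npz",**f);np.savez("pics/s4.npz",**s)
f=arm.grab_frame("scene");cv2.imwrite("pics/scene4.png",cv2.resize(f["img"][100:280,50:290,::-1],None,fx=3,fy=3));np.savez("pics/scene4.npz",**f)
E
```

```text
t: 8.45
eef_pos: [0.6961, -0.007, 0.2788]
ee_rot: [3.139, -0.0, -1.702]
force: [-0.1, 0.0, -0.2]
width: 0.0611
[ 0.69614267 -0.00697931  0.27883908] [ 3.13924354e+00 -2.61349992e-04 -1.70206435e+00] [-0.1445823   0.03575436 -0.20192019] [ 2.68708223e-01  3.70918153e-01  1.48024668e-01 -6.90758834e-04
 -1.35016836e+00 -3.99824624e-01]
```

View pics/scene4.png

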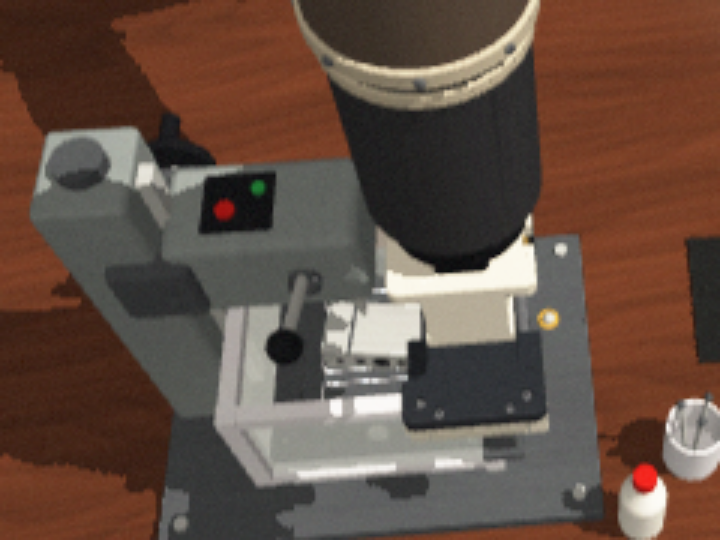

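View pics/wrist4.png

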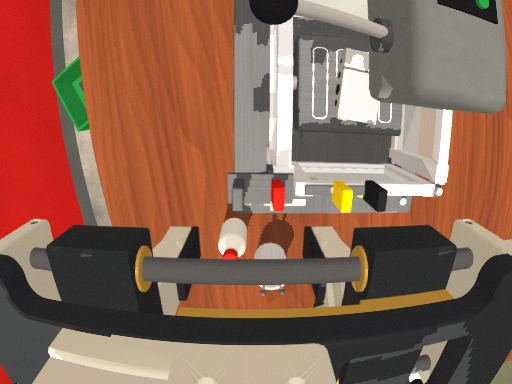

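```bash
python3 - <<'E'
from h import *
y=np.array([.9907,-.1357]);x=np.array([-.1357,-.9907])
W=load("wrist4");s=load("s4")
def rep(tag,P,f):
    M=masks(f);I=f["img"].astype(int)
    for c in("red","yel"):
        k=M[c]&(P[...,2]>.165)&(P[...,2]<.197)&(P[...,0]>.58)&(P[...,0]<.7)&(abs(P[...,1])<.04);Q=P[k]
        a=Q[:,:2]@y;b=Q[:,:2]@x;t=Q[:,2]>.187
        print(tag,c,len(Q),t.sum(),"y_m %.4f..%.4f top mid %.4f"%(*np.percentile(a,[4,96]),a[t].mean()),"x_m %.4f..%.4f topmean %.4f"%(*np.percentile(b,[4,96]),b[t].mean()),"ztop %.4f"%np.percentile(Q[:,2],95))
    # dark lugs
    k=(I.max(-1)<90)&(P[...,2]>.183)&(P[...,2]<.2)&(P[...,0]>.5)&(P[...,0]<.75)&(P[...,1]>-.03)&(P[...,1]<.04);Q=P[k]
    a=Q[:,:2]@y;b=Q[:,:2]@x
    for nm,t in(("blk",a<.6),("lug",a>.68)):
        if t.sum():print(tag,nm,t.sum(),"y %.4f..%.4f mean %.4f"%(*np.percentile(a[t],[4,96]),a[t].mean()),"x mean %.4f"%b[t].mean(),Q[t][:,2].mean())
rep("wr",wcloud(W,s),W)
for n in("scene0","top0"):
    f=load(n);rep(n,cloud(f),f)
print("pg est",np.array([.697,-.006])@y,np.array([.697,-.006])@x,"gg",np.array([.586,.012])@y,np.array([.586,.012])@x)
E
```

```text
wr red 339 252 y_m 0.6625..0.6709 top mid 0.6666 x_m -0.0982..-0.0784 topmean -0.0885 ztop 0.1927
wr yel 448 235 y_m 0.6001..0.6087 top mid 0.6042 x_m -0.1005..-0.0802 topmean -0.0907 ztop 0.1917
wr blk 258 y 0.5641..0.5727 mean 0.5692 x mean -0.0907 0.18961399942768756
wr lug 49 y 0.6973..0.7059 mean 0.7004 x mean -0.0816 0.18952723103472163
scene0 red 75 33 y_m 0.6656..0.6718 top mid 0.6680 x_m -0.0991..-0.0797 topmean -0.0880 ztop 0.1918
scene0 yel 71 32 y_m 0.6009..0.6095 top mid 0.6049 x_m -0.1009..-0.0816 topmean -0.0905 ztop 0.1908
scene0 blk 35 y 0.5655..0.5732 mean 0.5703 x mean -0.0913 0.18798221068514992
scene0 lug 30 y 0.6978..0.7078 mean 0.7040 x mean -0.0877 0.18883530420098874
top0 red 28 28 y_m 0.6609..0.6695 top mid 0.6652 x_m -0.0976..-0.0804 topmean -0.0892 ztop 0.1949
top0 yel 39 35 y_m 0.5976..0.6062 top mid 0.6022 x_m -0.1031..-0.0826 topmean -0.0918 ztop 0.1928
top0 blk 36 y 0.5615..0.5705 mean 0.5659 x mean -0.0917 0.190750510392306
top0 lug 19 y 0.6962..0.7023 mean 0.6979 x mean -0.0891 0.19213029053537153
pg est 0.6913321 -0.08863869999999999 gg 0.5789218 -0.09140859999999999
```

```bash
python3 - <<'E'
from h import *
print(rows([.6972,-.0062,.1635],-1.707))
E
python3 -m inch '0.1 -0.003 0.0035 0.1 0 0 0.005;0.1 -0.003 0.0035 0.2 0 0 0.005;0.1 -0.003 0.0035 0.3 0 0 0.005;0.1 -0.003 0.0035 0.34 0 0 0.005;0.1 -0.003 0.0035 0.34 0 0 0.005'
python3 - <<'E'
from h import *
print(rows([.6972,-.0062,.1635],-1.707))
E
```

```text
[-2.600e-03  6.700e-03  4.018e-01 -4.700e-03  2.000e-04  4.200e-03]
t: 9.05
eef_pos: [0.6981, -0.0058, 0.1814]
ee_rot: [-3.137, 0.0, -1.709]
force: [0.4, 0.1, 0.5]
width: 0.079
[ 0.0018  0.003   0.0595 -0.0041  0.0005 -0.0024]
```

```bash
python3 -m inch '0.1 0.001 0.0025 0.03 -0.003 0 0;0.1 0.001 0.0025 0.058 -0.003 0 0;0.1 0.001 0.0025 0.058 -0.003 0 0;0.5 0.001 0.0025 0.058 -0.003 0 0;0.55 0.001 0.0025 0.058 -0.003 0 0;0.6 0.001 0.0025 0.058 -0.003 0 0;0.65 0.001 0.0025 0.058 -0.003 0 0;0.7 0.001 0.0025 0.058 -0.003 0 0;0.8 0.001 0.0025 0.058 -0.003 0 0;0.9 0.001 0.0025 0.058 -0.003 0 0' 20
```

```text
t: 10.05
eef_pos: [0.6974, -0.0058, 0.1644]
ee_rot: [-3.139, 0.001, -1.71]
force: [0.1, 0.9, 1.4]
width: 0.0317
```

```bash
python3 -m inch '1 0 0 0 0 0 0;1 0 0 0 0 0 0;1 0 0 0 0 0 0;1 0 0 0 0 0 0' 30; python3 -m inch '0.5 0 0 0 0 0 0;0.4 0 0 0 0 0 0;0.3 0 0 0 0 0 0;0.3 0 0 0 0 0 0;0.3 0 0 0 0 0 0;0.3 0 0 -0.1 0 0 0;0.3 0 0 -0.2 0 0 0;0.3 0 0 -0.36 0 0 0;0.3 0 0 -0.4 0 0 0;0.3 0 0 -0.4 0 0 0';python3 - <<'E'
from h import *
from station import arm
s=arm.get_state();print(s["eef_pos"],s["ee_rot"],s["force"])
f=arm.grab_frame("wrist");cv2.imwrite("pics/wrist5.png",f["img"][:,:,::-1]);np.savez("pics/wrist5.npz",**f);np.savez("pics/s5.npz",**s)
P=wcloud(f,s);M=masks(f);y=np.array([.9907,-.1357]);x=np.array([-.1357,-.9907])
for c in("red","yel"):
    Q=P[M[c]&(P[...,2]>.187)&(P[...,2]<.197)&(P[...,0]>.58)&(P[...,0]<.72)&(abs(P[...,1])<.04)];print(c,len(Q),Q[:,:2].mean(0)@y,Q[:,:2].mean(0)@x)
E
```

```text
t: 10.45
eef_pos: [0.6974, -0.0058, 0.1643]
ee_rot: [-3.139, 0.001, -1.711]
force: [-2.2, 0.7, 2.7]
width: 0.0314
t: 11.45
eef_pos: [0.6984, -0.0059, 0.2878]
ee_rot: [-3.134, 0.003, -1.71]
force: [0.3, -0.1, -0.5]
width: 0.0616
[ 0.69843222 -0.0058908   0.28779787] [-3.13373925e+00  2.86439299e-03 -1.71048873e+00] [ 0.32742838 -0.07616531 -0.51361355]
red 234 0.6803203621796317 -0.08809564211470444
yel 225 0.604289140222968 -0.09074355112965615
```

View pics/wrist5.png

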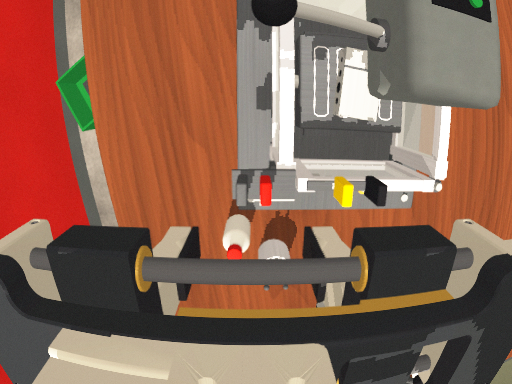

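```bash
python3 - <<'E'
from h import *
print(rows([.5874,.0112,.20],-1.707))
E
```

```text
[-0.0042  0.3726  0.283  -0.0043  0.0022 -0.0035]
```

```bash
python3 -m inch '0.1 -0.004 0.15 0 -0.004 0.002 -0.003;0.1 -0.004 0.3 0 -0.004 0.002 -0.003;0.1 -0.004 0.373 0 -0.004 0.002 -0.003;0.1 -0.004 0.373 0.1 -0.004 0.002 -0.003;0.1 -0.004 0.373 0.2 -0.004 0.002 -0.003;0.1 -0.004 0.373 0.28 -0.004 0.002 -0.003;0.1 -0.004 0.373 0.28 -0.004 0.002 -0.003';python3 - <<'E'
from h import *
from station import arm
s=arm.get_state();print(s["eef_pos"],s["ee_rot"],s["force"])
print(rows([.5874,.0112,.1590],-1.707))
f=arm.grab_frame("scene");cv2.imwrite("pics/scene6.png",cv2.resize(f["img"][100:280,50:290,::-1],None,fx=3,fy=3))
f=arm.grab_frame("wrist");cv2.imwrite("pics/wrist6.png",f["img"][:,:,::-1])
P=wcloud(f,s);M=masks(f);y=np.array([.9907,-.1357]);x=np.array([-.1357,-.9907])
for c in("red","yel"):
    Q=P[M[c]&(P[...,2]>.187)&(P[...,2]<.197)&(P[...,0]>.58)&(P[...,0]<.72)&(abs(P[...,1])<.04)];print(c,len(Q),Q[:,:2].mean(0)@y,Q[:,:2].mean(0)@x)
E
```

```text
t: 12.2
eef_pos: [0.5837, 0.0104, 0.1952]
ee_rot: [3.132, -0.004, -1.708]
force: [0.3, -0.4, -0.5]
width: 0.0788
[0.58369098 0.01042108 0.1952435 ] [ 3.13185424 -0.00351365 -1.7079693 ] [ 0.26699492 -0.40328702 -0.45541094]
[-0.0047 -0.0131  0.1207  0.0093 -0.0034 -0.0009]
red 107 0.6777445938922171 -0.08107026535327211
yel 462 0.6016081185439609 -0.09042823918738303
```

View pics/scene6.png

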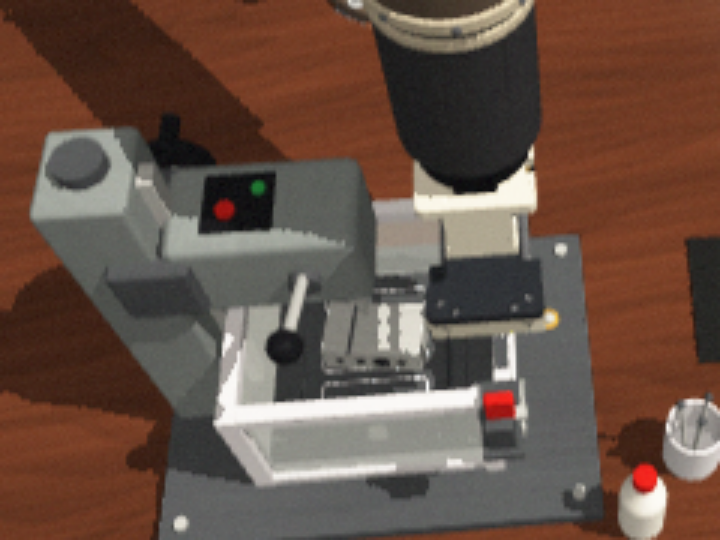

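View pics/wrist6.png

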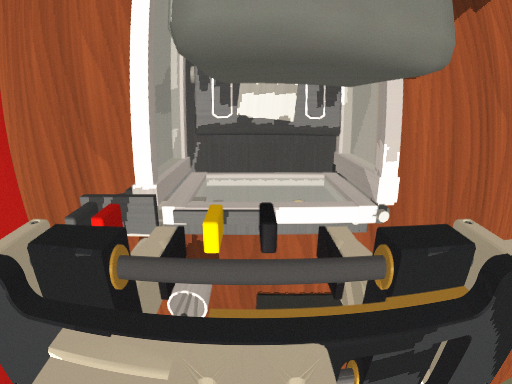

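```bash
python3 -m inch '0.1 0 0 0 0 0 0;0.1 0 0 0 0 0 0';python3 - <<'E'
from h import *
from station import arm
f=arm.grab_frame("wrist");s=arm.get_state();print(s["eef_pos"],s["ee_rot"])
print(rows([.5874,.0112,.1590],-1.707))
P=wcloud(f,s);M=masks(f);y=np.array([.9907,-.1357]);x=np.array([-.1357,-.9907])
for c in("red","yel"):
    Q=P[M[c]&(P[...,2]>.187)&(P[...,2]<.197)&(P[...,0]>.58)&(P[...,0]<.72)&(abs(P[...,1])<.04)];print(c,len(Q),Q[:,:2].mean(0)@y,Q[:,:2].mean(0)@x)
E
```

```text
t: 12.5
eef_pos: [0.5874, 0.011, 0.2012]
ee_rot: [3.141, -0.0, -1.707]
force: [-0.3, -0.9, -0.0]
width: 0.0788
[0.58728952 0.01103926 0.20105291] [ 3.14128949e+00 -2.16059607e-04 -1.70745074e+00]
[-0.0006 -0.0003  0.1402  0.0003 -0.0002 -0.0004]
red 177 0.6791659609036854 -0.0820819944453725
yel 510 0.602848141451717 -0.09030092278612883
```

```bash
python3 -m inch '0.1 0 0 0.05 0 0 0;0.1 0 0 0.1 0 0 0;0.1 0 0 0.14 0 0 0;0.1 0 0 0.14 0 0 0;0.3 0 0 0.14 0 0 0;0.4 0 0 0.14 0 0 0;0.5 0 0 0.14 0 0 0;0.55 0 0 0.14 0 0 0;0.6 0 0 0.14 0 0 0;0.7 0 0 0.14 0 0 0;0.8 0 0 0.14 0 0 0;1 0 0 0.14 0 0 0' 30; python3 -m inch '1 0 0 0 0 0 0;1 0 0 0 0 0 0;1 0 0 0 0 0 0'
```

```text
t: 13.75
eef_pos: [0.5863, 0.0111, 0.1586]
ee_rot: [3.14, -0.0, -1.708]
force: [-4.0, 2.0, 5.4]
width: 0.0336
t: 14.05
eef_pos: [0.5863, 0.0111, 0.1586]
ee_rot: [3.14, -0.001, -1.707]
force: [-4.4, 2.0, 6.1]
width: 0.0336
```

```bash
python3 - <<'E'
from h import *
W=load("wrist4");s=load("s4");P=wcloud(W,s)
print(P[190,436:441],P[186:194:2,438])
f=load("top0");print(atz(f,225+189/3,130+320/3,.15))
f=load("scene0");print(atz(f,60+466/3,130+110/3,.15))
E
python3 -m inch '1 -0.0242 0.0008 0 0 0 -0.0668;1 -0.0484 0.0034 0 0 0 -0.1337;1 -0.0723 0.0076 0 0 0 -0.2005;1 -0.0958 0.0135 0 0 0 -0.2674;1 -0.1189 0.021 0 0 0 -0.3342;1 -0.1189 0.021 0 0 0 -0.3342'
python3 - <<'E'
from h import *
from station import arm
f=arm.grab_frame("scene");cv2.imwrite("pics/scene7.png",cv2.resize(f["img"][100:280,50:290,::-1],None,fx=3,fy=3))
s=arm.get_state();print(s["eef_pos"],s["ee_rot"],s["force"],s["moment"],s["width"])
E
```

```text
[[0.48759588 0.02437157 0.15590968]
 [0.48650587 0.02435188 0.15646946]
 [0.48533971 0.02437216 0.15692451]
 [0.48414284 0.02440766 0.15734035]
 [0.48235762 0.0247515  0.15694893]] [[0.48243887 0.02121095 0.15243524]
 [0.48503934 0.02220799 0.15628646]
 [0.48533971 0.02437216 0.15692451]
 [0.48534243 0.02669463 0.15715719]]
[0.48157483 0.02653501 0.15      ]
[0.48309351 0.0278841  0.15      ]
t: 14.65
eef_pos: [0.5853, 0.0476, 0.1587]
ee_rot: [3.14, -0.0, -1.355]
force: [-3.0, -1.6, 5.2]
width: 0.0333
[0.58529346 0.04725582 0.15861519] [ 3.14013487e+00 -3.76122344e-04 -1.35727389e+00] [-3.20435078 -0.55752167  5.83802348] [-0.10670794  0.53590305 -0.12573949] 0.03356978086731281
```

View pics/scene7.png

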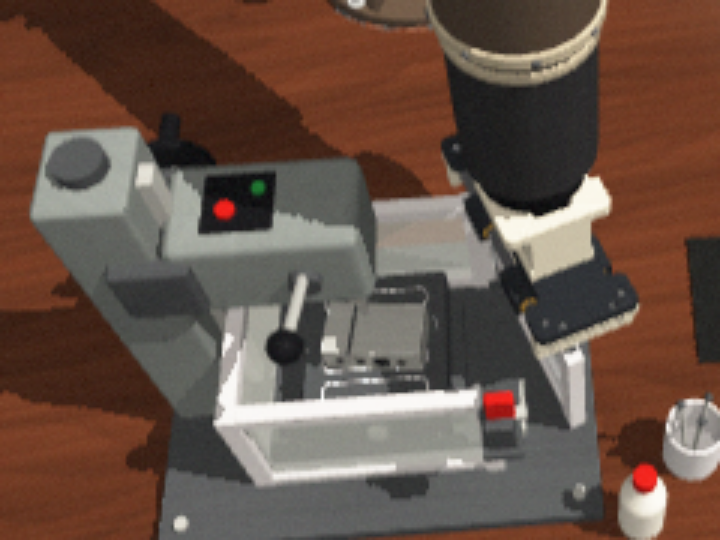

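```bash
python3 -m inch '1 -0.0242 0.0008 0 0 0 -0.0668;1 -0.0484 0.0034 0 0 0 -0.1337;1 -0.0723 0.0076 0 0 0 -0.2005;1 -0.0958 0.0135 0 0 0 -0.2674;1 -0.1189 0.021 0 0 0 -0.3342;1 -0.1414 0.0301 0 0 0 -0.4011;1 -0.1631 0.0408 0 0 0 -0.4679;1 -0.1837 0.0526 0 0 0 -0.5348;1 -0.1837 0.0526 0 0 0 -0.5348' 40
```

```text
t: 15.6
eef_pos: [0.5585, 0.098, 0.1587]
ee_rot: [3.142, 0.0, -0.797]
force: [0.4, -0.9, 4.3]
width: 0.0331
```

```bash
python3 -m inch '1 -0.0242 0.0008 0 0 0 -0.0668;1 -0.0484 0.0034 0 0 0 -0.1337;1 -0.0723 0.0076 0 0 0 -0.2005;1 -0.0958 0.0135 0 0 0 -0.2674;1 -0.1189 0.021 0 0 0 -0.3342;1 -0.1414 0.0301 0 0 0 -0.4011;1 -0.1631 0.0408 0 0 0 -0.4679;1 -0.1837 0.0526 0 0 0 -0.5348;1 -0.1837 0.0526 0 0 0 -0.5348;1 -0.1837 0.0526 0 0 0 -0.5348'
python3 - <<'E'
from h import *
from station import arm
s=arm.get_state();print(s["eef_pos"],s["ee_rot"],s["force"],s["moment"],s["width"])
d=s["eef_pos"][:2]-[.4833,.0252];print("gate angle est",np.arctan2(d[1],d[0])+.1361,np.hypot(*d))
for n in("scene","top","wrist"):
    f=arm.grab_frame(n);cv2.imwrite(f"pics/{n}8.png",f["img"][:,:,::-1]);np.savez(f"pics/{n}8.npz",**f)
E
```

```text
t: 16.6
eef_pos: [0.5095, 0.1267, 0.1587]
ee_rot: [-3.141, 0.0, -0.24]
force: [1.4, 3.4, 5.3]
width: 0.0336
[0.50947248 0.12669661 0.15867893] [-3.14074307e+00  1.44669463e-04 -2.40382077e-01] [1.37250516 3.37250814 5.28813022] [ 1.89493331 -0.24099101 -0.2314398 ] 0.033585772599811256
gate angle est 1.4545285532760568 0.10481679552811396
```

View pics/scene8.png

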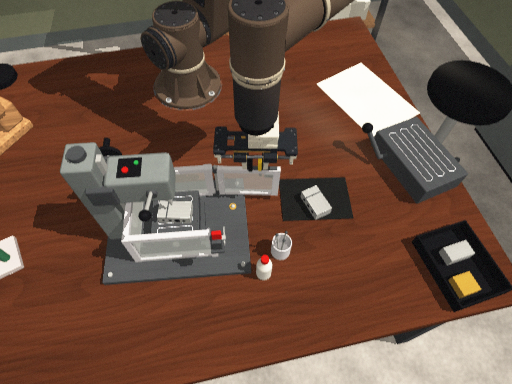

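View pics/wrist8.png

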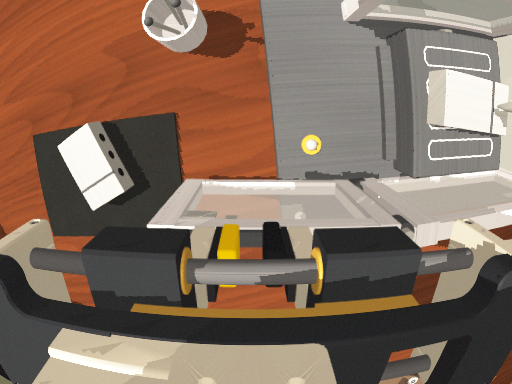

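```bash
python3 - <<'E'
from h import *
a=load("scene0")["img"].astype(int);f8=load("scene8");b=f8["img"].astype(int)
for nm,(u0,u1,v0,v1) in dict(next=(296,335,182,222),bottle=(252,276,252,284),pot=(268,296,232,262)).items():
    d=abs(a-b)[v0:v1,u0:u1].max(-1);print(nm,(d>60).sum(),d.size)
i=[cv2.resize(x[125:290,60:300,::-1].astype(np.uint8),None,fx=3,fy=3) for x in(b,)][0];cv2.imwrite("pics/scene8c.png",i)
P=cloud(f8);M=masks(f8);y=np.array([.9907,-.1357])
Q=P[M["red"]&(P[...,2]>.187)&(P[...,2]<.197)&(P[...,0]>.6)&(abs(P[...,1])<.04)];print(len(Q),Q[:,:2].mean(0)@y)
E
```

```text
next 0 1560
bottle 0 768
pot 0 840
38 0.6819648453440925
```

View pics/scene8c.png

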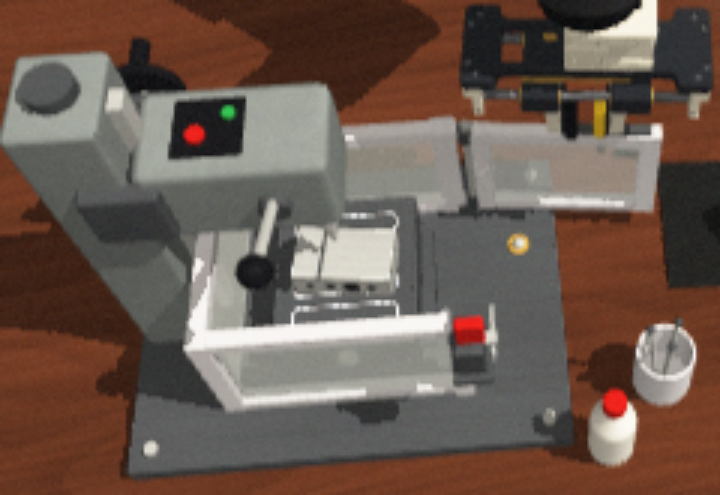

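```bash
python3 -c "
from station import arm
arm.job_done();s=arm.get_state();print(s['t'],s['width'],s['eef_pos'],s['ee_rot'])"
```

```text
the job is handed in; nothing more can be done
the job is handed in; nothing more can be done
```

The guard is open and I handed the job in at about 16.8 s, with the gripper still squeezing the grip catch and holding the gate wide open. The steps were done in the order you asked.

- **Lift lever:** I swung it up until the stop pushed back with about 13–16 N. The knob then measured 295 mm high, against 291.5 mm expected at the stop. The wrist camera had also read about 2 mm high on the knob before, and the lever still stood up in the last picture.
- **Post catch:** I squeezed it fully back, with the jaws closing to 31.4 mm against a nominal 32 mm. In the last scene picture the red tab had moved 14.0 mm; the wrist camera gave 13.7 mm just after release. It stayed drawn when let go.
- **Gate:** The grip catch is fully squeezed, at 33.6 mm between the jaws against a nominal 34 mm. The gate went past the detent and stands at about 1.45 rad by jaw position, or 1.47 rad by tool yaw. The stop is at 1.50 rad. The wrist force was about 6 N.
- **Bystanders:** The picture regions around the next insert, oil bottle and burr pot show no change from the start. The insert on the chuck looks unmoved in the pictures, but I only checked it by eye.

None of the checks failed. The state could not be read again after hand-in, so these readings are from just before it.

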